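Hold the power unit's control fascia at its service mark

ROBOT

A 6-joint arm with a two-finger parallel gripper is mounted at the origin on the work surface. World frame = base frame: x ahead of the robot, y to its left, z up, the work surface at z = 0. Lengths are in mm, angles in degrees, forces in N, time in s.
With the tool pointing down it reaches from about 150 to 775 mm from the base axis. Payload 6.1 kg.
Tool frame: the origin (TCP) lies at the very end of the fingers, on their centre line; the grasp point (between the pads) lies 19 mm behind it; z points along the fingers, y is the line along which they close (so a half turn about z gives the same grasp; the last joint's range is limited). The gripper opens to 85 mm and grips with 20 to 120 N. Pads are 22 mm wide; open, the fingers measure 114 mm over their backs; the gripper's body (76 mm by 85 mm) begins 54 mm behind the grasp point. The pads swing forward as they close: fully open they stand 13 mm farther back than shut.
Start: joints at [69.786, 7.208, -2.269, 80.523, 0, 90], TCP at [181.394, 492.65, 231.295] pointing down, gripper open.
Joint ranges: [-155.77, 155.77], [-54.66, 111.73], [-72.52, 77.12], [-102.08, 115.82], [-83.92, 84.16], [-180, 180]. Speed limits (degrees/s): [136.94, 136.94, 172.46, 180, 180, 180].

INTERFACE

Orientations are given as [roll, pitch, yaw] about the fixed x, y, z axes, in that order (R = Rz(yaw) Ry(pitch) Rx(roll)).
In Python, from cell import * gives the robot as it stands.
- The arm moves only by the shell command python3 -m pendant 'ROWS' [FORCE]. ROWS is JSON, one flat list of numbers, 7 for each row, row after row: the closure, from 0 (fully open) to 1 (shut), then the shift along the tool's x, y, z in mm, then the turn, a rotation vector about the tool's x, y, z in degrees. A call has exactly 10 rows; each row shifts and turns the commanded pose from where the row before left it, along the tool's axes as they then stand; what a row does not reach is not made up. A row lasts 1/10 s, in which the tool goes at most 50 mm and 8.59 degrees, less where a joint would pass 70% of its speed; a pose out of reach is approached as far as the arm can. A call with a gripper value outside its range is refused whole. The fingers move at their own pace and stop on an object; FORCE is the grip in N (left out, the last holds). Time passes only in rows, so rows that do not move let the fingers close, or fill a call up. It gives the time, the measured TCP pose, the force, the opening and the grip force at its end, in the units of the state.
- state(): the state, without advancing time (a new reading comes with each control period).
- grab_frame(name): name is "scene" or "top" or "wrist"; returns a dict with "img" (480x640x3 uint8, blue, green, red), "K" (3x3 intrinsics, pixels), "rvec" (rotation vector, rad) and "tvec" (3), from world to camera coordinates, as OpenCV has them; the wrist camera has in their place "tool_from_camera" (4x4, takes a point from camera to tool coordinates, whose origin is the TCP and whose axes are the flange's). Camera axes: x right, y down, z forward; pixel columns grow to the right and rows downward; lengths in mm; the calibration is good to about 2 mm. A picture is of the moment at which its call begins: read the wrist's pose just before it. There is no depth.
- job_done(): hands the job in; it is judged then, once.
The state is a dict: "time_s": time; "q": joint angles; "joint_velocities": joint speeds; "joint_torque": joint torques, N m; "position": TCP position; "tool_rot": TCP orientation; "ft_force": force on the tool from outside, world axes, zero at the start; "torque": the same for the moment, N m; "grip_width": opening from 0.0 (shut) to 1.0 (fully open); "gripper_force": force on a finger pad.
Only numpy, scipy, OpenCV 4.12 (cv2) and the standard library are available. Lean on these libraries where they do the work, as an engineer would, in place of code of your own. Each camera call takes 0.05 s, during which the arm holds its last target. There are 200 camera calls.

TASK

Get the orange power unit ready for a look at its circuit board: lift the clear splash guard out of its channels and lean it, leaning back roughly 20 degrees, against the long side of the low grey parts cabinet with its lower edge on the green rubber mat, and let go of it. Then take the fascia's steel pull bar, swing the fascia forward until its black pointer stands at the red index on the quadrant, never letting it go well past (the wiring behind it is short), and finish while holding it there by the bar: the fascia would fall if released. Leave the two tubs and the phone where they are.

Things in the scene. Friction and masses are not known exactly. Their poses are not given: they have to be found in the camera images.
- machine: Orange bench power unit, fixed; 300 mm wide, 215 mm high, with a grey base sill 12 mm high that sticks out 100 mm in front of the hinge line. Origin at bench level straight below the hinge line at mid width; -x points out of its front, y runs along its width, z up.
- guard: Loose clear blue-green sheet, 8 mm thick, 220 wide, 180 high, about 0.3 kg; along its top a black grip rail 14 mm thick, 170 long, 24 high. Origin: centre of its lower edge; x through its thickness, z up. At the start it stands on the sill 80 mm before the hinge line, in end channels reaching 40 mm above the sill (1.5 mm play); there it keeps the fascia from opening.
- cabinet: Low grey steel parts cabinet, fixed; 150 mm deep (x), 240 mm long (y), 120 mm high, flat top. Origin under its centre. The plain long side to lean the guard against is the flat face at x = -75 mm; drawer fronts are on the -y end.
- mat: Green rubber mat, fixed, 4 mm thick, 100 mm (x) by 240 mm (y), on the bench along the cabinet's plain long side (from 2 to 102 mm away from that side). Origin under its centre.
- fascia (a joint): Angle (rad) of the white control fascia (262 wide, 150 high, 4 mm thick, about 0.6 kg) about the hinge along its lower edge: 0 is shut, leaning back 0.26 rad, resting by its own weight; it grows as the top swings forward out of the machine, is upright at 0.26, beyond that falls forward by itself to a stop at 1.2. Hardly any hinge friction.
- index (a joint): Angle at which the red index clip is set on the steel quadrant, rad, in the same sense and from the same zero as the fascia's angle: the fascia is at the mark when both are equal. It lies between 0.6 and 0.9 and stays put.
- hinge_line (a point): Point on the fascia's hinge line at mid width, 60 mm above the bench. Its frame is the fascia's: y along the hinge, z up the fascia, -x out of its face.
- pull_bar (a point): Middle of the fascia's round steel pull bar, 12 mm thick, 100 mm long, parallel to the hinge, held by a post at either end (80 mm free between posts). It stands 48 mm out from the fascia's face (42 mm free behind it), 142 mm up from the hinge line, 8 mm below the fascia's top edge. Same frame as the fascia.
- pointer_tip (a point): Black pointer on the fascia's side edge, 130 mm from the hinge line, 140 mm along +y from mid width; it sweeps along the inner face of the quadrant.
- red_mark (a point): Where the pointer should stand: the red index clip (about 7 mm by 34 mm) on the steel arc-shaped quadrant beside the fascia's +y edge, 130 mm from the hinge line. Its -x points the way the pointer travels as the fascia opens.
- tub_a: Loose white lidded plastic tub, 96 mm across, 58 mm high; leave alone. Origin under its centre.
- tub_b: A second tub like tub_a; leave alone.
- phone: Loose dark phone lying flat, 145 by 70 by 9 mm; leave alone. Origin under its centre, x along its length.
Not all that is in view belongs to the job. Leave any brown or purple look-alike of the guard alone.

How it is judged:
By the outcome, as a careful person would: the job done as asked, in the order asked, and still so for the second after the job is handed in, while the arm keeps its last pose, push and grip.
It also fails if it takes over 64 s, if anything falls off the work surface, if the arm or the gripper's body presses on something with over 40 N, if the wrist force passes 120 N, or if a joint passes its speed limit or range.

## Working session

There is one attempt and no reset: what is moved stays moved. The work goes in short steps, Python scripts to look and compute and a shell command to move; the robot and the scene stay as the last step left them, time stands still between calls to the robot, and variables do not carry over. Pictures are saved under pics/ and viewed, at most 10 in all, crops included, and the job is handed in when it is done.

```bash
mkdir -p pics; ls; python3 - <<'E'
from cell import *
import cv2
for n in("scene","top"):
    f=grab_frame(n); cv2.imwrite(f"pics/{n}0.png",f["img"]); print(n,f["K"],f["rvec"],f["tvec"])
s=state(); print(s)
print(grab_frame("wrist")["tool_from_camera"])
E
```

```text
pics
scene [[479.15813699   0.         324.81708855]
 [  0.         479.15813699 230.11338679]
 [  0.           0.           1.        ]] [ 1.57292351  1.87034342 -0.84673429] [  78.37589703 -185.7580901  1771.73346811]
top [[489.12890146   0.         315.98345042]
 [  0.         489.12890146 231.47713212]
 [  0.           0.           1.        ]] [ 2.11780886 -2.13468698  0.18575682] [  24.05802309  490.85272565 1159.32790504]
{'time_s': 0.1, 'q': array([ 6.97863448e+01,  7.23786398e+00, -2.32056069e+00,  8.05245479e+01,
        1.52746018e-03,  8.99986152e+01]), 'joint_velocities': array([ 0.10981224, -0.02773971,  0.11031669, -0.01774828,  0.03322592,
       -0.08712849]), 'joint_torque': array([ 2.78144158e-03, -4.36903381e+01,  3.53604734e+01,  1.36510076e-02,
        1.73933645e-04,  6.32511174e-06]), 'position': array([181.26224611, 492.31707124, 230.60635178]), 'tool_rot': array([-1.79917027e+02, -1.52946399e-03,  1.59787727e+02]), 'ft_force': array([0.05823612, 0.50950344, 0.5147685 ]), 'torque': array([-0.04805189, -0.03925697,  0.03814406]), 'gripper_force': 0.0, 'grip_width': 1.0010374318994506}
[[ 2.65561525e-04 -9.46845792e-01 -3.21687699e-01  8.38298058e+01]
 [ 9.99999953e-01  3.01746165e-04 -6.26246336e-05  1.27706331e-01]
 [ 1.56363900e-04 -3.21687667e-01  9.46845827e-01 -1.41595107e+02]
 [ 0.00000000e+00  0.00000000e+00  0.00000000e+00  1.00000000e+00]]
```

View pics/scene0.png

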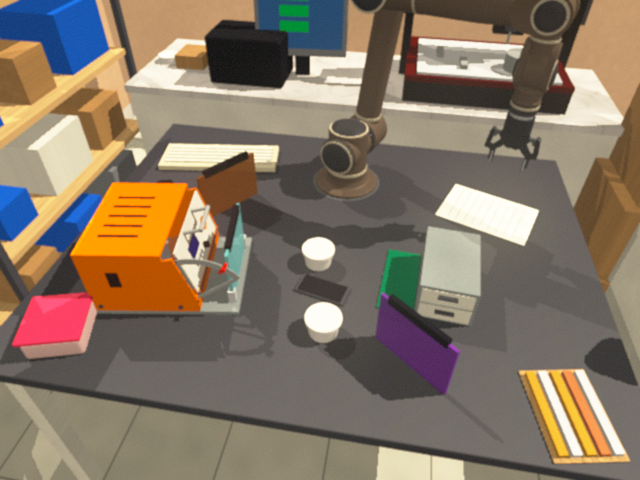

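View pics/top0.png

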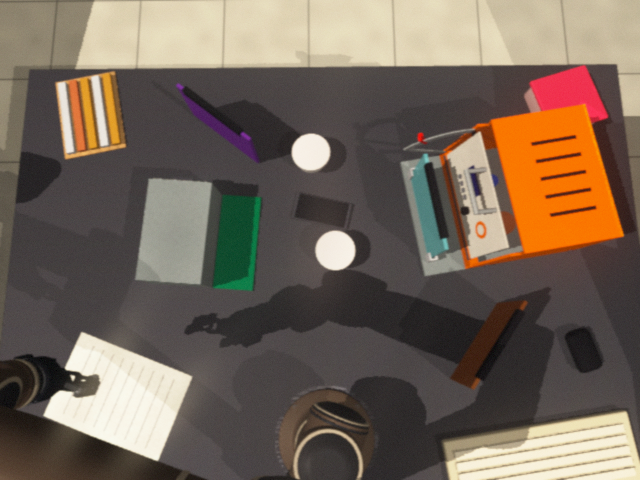

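Scene: the machine is at right in the top view (front facing world +y, quadrant and red clip at about (421,138)). The guard rail is at about (432,200), the cabinet top at (175,230), the mat at (237,242), and the tubs at (311,152) and (335,250).

```bash
cat > h.py <<'E'
import cv2,numpy as np
from cell import *
from scipy.spatial.transform import Rotation as Ro
def cam(f,s=None):
    if "rvec" in f:
        R=cv2.Rodrigues(np.array(f["rvec"],float))[0]; t=np.array(f["tvec"]).ravel(); return R,t
    T=np.eye(4); T[:3,:3]=Ro.from_euler('xyz',s["tool_rot"],degrees=True).as_matrix(); T[:3,3]=s["position"]
    M=np.linalg.inv(T@np.array(f["tool_from_camera"])); return M[:3,:3],M[:3,3]
def rays(f,C,px):
    R,t=C; p=np.c_[np.reshape(px,(-1,2)),np.ones(np.size(px)//2)]@np.linalg.inv(f["K"]).T
    return -R.T@t, p@R
def onz(f,C,px,z):
    o,d=rays(f,C,px); return o+d*((z-o[2])/d[:,2])[:,None]
def onplane(f,C,px,p0,n):
    o,d=rays(f,C,px); return o+d*(((p0-o)@n)/(d@n))[:,None]
def proj(f,C,P):
    R,t=C; p=(np.reshape(P,(-1,3))@R.T+t)@np.array(f["K"]).T; return p[:,:2]/p[:,2:]
def mask(img,lo,hi,roi=None):
    m=cv2.inRange(cv2.cvtColor(img,cv2.COLOR_BGR2HSV),np.array(lo),np.array(hi))
    if roi:
        z=np.zeros_like(m);a,b,c,d=roi;z[b:d,a:c]=m[b:d,a:c];m=z
    return m
def big(m):
    c=max(cv2.findContours(m,0,2)[0],key=cv2.contourArea); return c,cv2.boxPoints(cv2.minAreaRect(c)),cv2.contourArea(c)
E
python3 - <<'E'
from h import *
np.set_printoptions(precision=1,suppress=True)
f=grab_frame("top");C=cam(f);im=f["img"]
def rep(name,m,z):
    c,b,a=big(m); P=onz(f,C,b,z); print(name,a,b.tolist(),'\n',P[:,:2].tolist(), 'sides',np.linalg.norm(P[1]-P[0]),np.linalg.norm(P[2]-P[1]),'ctr',P.mean(0), 'yaw',np.degrees(np.arctan2(*(P[1]-P[0])[1::-1])))
rep('mat',mask(im,(60,120,30),(80,255,255)),4)
rep('orangetop',mask(im,(5,180,180),(18,255,255),(480,80,640,280)),215)
rep('rail',mask(im,(0,0,0),(180,255,40),(412,150,450,260)),195)
rep('cabtop',mask(im,(0,0,105),(180,60,170),(130,170,214,300)),120)
rep('guard',mask(im,(80,60,80),(100,255,255),(400,140,450,270)),190)
s=grab_frame("scene")["img"]
a=cv2.resize(im[110:290,390:530],None,fx=3,fy=3,interpolation=2)
b=cv2.resize(s[180:320,150:260],None,fx=3.4,fy=3.857,interpolation=2)
cv2.imwrite("pics/z1.png",np.hstack([a,b[:540]]))
E
```

```text
mat 3591.0 [[212.2988739013672, 287.3617858886719], [221.2561798095703, 193.31011962890625], [261.3685302734375, 197.13037109375], [252.41123962402344, 291.1820373535156]] 
 [[358.7637109559169, 279.95899283894784], [600.3910300306161, 264.09213548781446], [589.3366128031132, 160.35686466830862], [348.5096470095265, 179.7061177225113]] sides 242.14772038040687 104.32260805902014 ctr [474.3 221.    4. ] yaw -3.7570280369127955
orangetop 13558.0 [[452.982177734375, 126.65925598144531], [596.3361206054688, 98.45848083496094], [623.3912353515625, 235.98863220214844], [480.03729248046875, 264.18939208984375]] 
 [[690.5160055758731, -281.65356625021843], [753.2687568111194, -601.295819776449], [445.203240037253, -624.2922167338785], [388.33315526741785, -320.50814512508117]] sides 325.74388409749116 308.92263901853005 ctr [ 569.3 -456.9  215. ] yaw -78.89284836765509
rail 430.5 [[424.17645263671875, 164.2941131591797], [431.27056884765625, 162.71763610839844], [447.5294189453125, 235.88233947753906], [440.435302734375, 237.4588165283203]] 
 [[611.8689534316942, -219.3067896141887], [615.33
[... 378 characters left out ...]
20703125]] 
 [[370.6800853133132, 431.68679282148327], [617.5081645886016, 418.2277942053496], [598.1629444868654, 263.220550679674], [352.88041526508437, 282.5002099412982]] sides 247.19475189104875 156.209740689282 ctr [484.8 348.9 120. ] yaw -3.121123429371058
guard 1384.5 [[405.74114990234375, 157.83526611328125], [427.447021484375, 153.01174926757812], [449.51763916015625, 252.32940673828125], [427.811767578125, 257.1529235839844]] 
 [[628.754135597839, -180.3594337870506], [639.4869713319508, -228.9110202662572], [417.02736119163353, -265.39308215360137], [407.02969084969, -218.55348978433267]] sides 49.72373992916569 225.43118458486165 ctr [ 523.1 -223.3  190. ] yaw -77.53463986451688
```

View pics/z1.png

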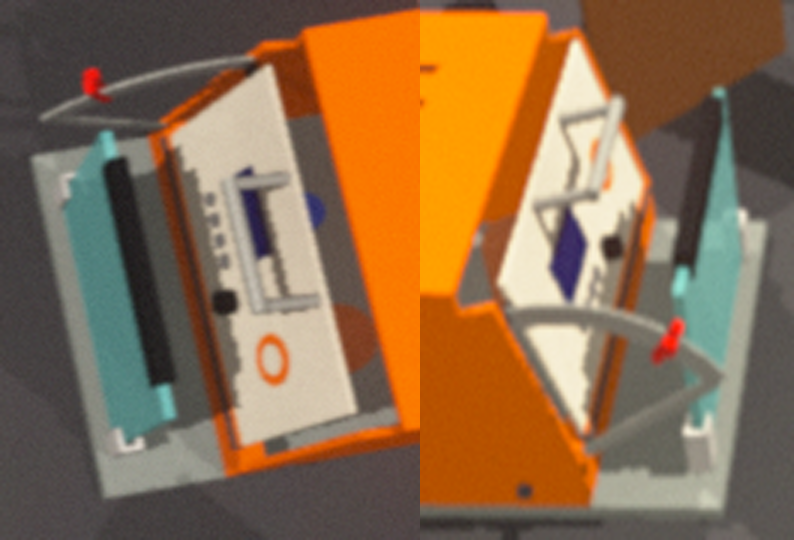

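Left crop: the guard's black rail runs from (117,160) to (160,380), and the red clip is at (93,82). Right crop: the rail top is flush with the sheet's top edge. Rail centre is about (532,-241) with yaw about 9.5°, and the cabinet face is at y≈273. I'm setting out to hover above the rail.

```bash
python3 -m pendant '[0,0,0,-15,0,0,-7.4, 0,0,0,-15,0,0,-7.4, 0,0,0,-15,0,0,-7.4, 0,0,0,-15,0,0,-7.5, 0,-13.5,-47.5,0,0,0,0, 0,-13.5,-47.5,0,0,0,0, 0,-13.5,-47.5,0,0,0,0, 0,-13.5,-47.5,0,0,0,0, 0,-13.5,-47.5,0,0,0,0, 0,-13.5,-47.5,0,0,0,0]'
python3 -m pendant '[0,-13.5,-47.5,0,0,0,0, 0,-13.5,-47.5,0,0,0,0, 0,-13.5,-47.5,0,0,0,0, 0,-13.5,-47.5,0,0,0,0, 0,-13.5,-47.5,0,0,0,0, 0,-13.5,-47.5,0,0,0,0, 0,-13.5,-47.5,0,0,0,0, 0,-13.5,-47.5,0,0,0,0, 0,-13.5,-47.5,0,0,0,0, 0,-13.5,-47.5,0,0,0,0]'
python3 - <<'E'
from h import *
np.set_printoptions(precision=1,suppress=True)
s=state();f=grab_frame("wrist");cv2.imwrite("pics/w1.png",f["img"]);C=cam(f,s)
print(s["position"],s["tool_rot"],s["time_s"])
import pickle;pickle.dump((s,f),open("w1.pkl","wb"))
print(proj(f,C,[[532,-240,192],[613,-227,192],[450,-254,192]]))
E
```

```text
time_s: 1.25
position: [308.5, 223.1, 291.4]
tool_rot: [180.0, 0.0, -170.5]
ft_force: [0.5, 0.8, 0.0]
grip_width: 0.999
gripper_force: 0.0
time_s: 2.25
position: [520.1, -223.5, 291.2]
tool_rot: [180.0, 0.0, -170.5]
ft_force: [1.2, 1.2, 0.1]
grip_width: 1.0
gripper_force: 0.0
[ 520.1 -223.5  291.2] [ 180.     0.  -170.5] 2.25
[[284.3 259.2]
 [286.3 366.6]
 [280.4 125.3]]
```

View pics/w1.png

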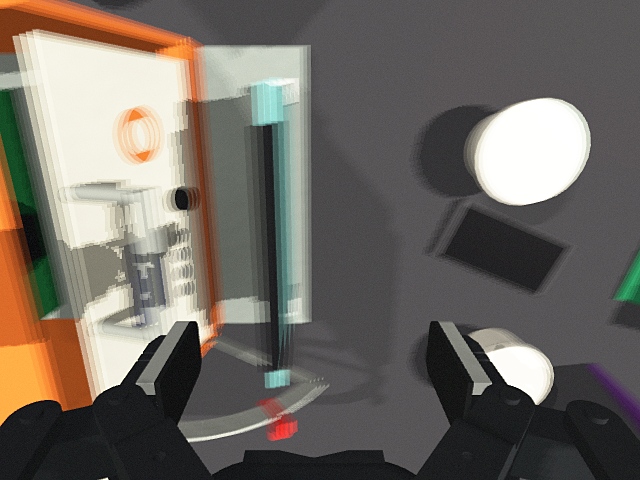

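The picture is motion-blurred: the rail spans about (265,125) to (280,370) and the arm was still settling. I'm measuring again now that it is still.

```bash
python3 - <<'E'
from h import *
np.set_printoptions(precision=1,suppress=True)
grab_frame("wrist");grab_frame("wrist")
s=state();f=grab_frame("wrist");C=cam(f,s);im=f["img"]
cv2.imwrite("pics/w2.png",im)
print(s["position"],s["tool_rot"],s["time_s"],s["joint_velocities"])
m=mask(im,(0,0,0),(180,255,60),(235,100,310,385))
c,b,a=big(m);print(a,b);P=onz(f,C,b,192);print(P)
for i in range(130,370,40):
    x=np.where(m[i])[0];print(i,x.min(),x.max(),onz(f,C,[[x.min(),i],[x.max(),i]],192)[:,:2].ravel())
g=mask(im,(80,60,80),(100,255,255),(235,60,310,400));ys,xs=np.where(g);print(ys.min(),ys.max(),xs[ys<ys.min()+3].mean(),xs[ys>ys.max()-3].mean())
E
```

```text
[ 520.3 -223.9  289.3] [ 179.9   -0.1 -170.7] 2.4 [ 2.4 -3.2 -1.7  1.   0.7  0.7]
5567.5 [[263.3 121.1]
 [288.6 120.4]
 [294.8 370.6]
 [269.4 371.2]]
[[ 449.  -264.   192. ]
 [ 446.3 -249.6  192. ]
 [ 613.7 -221.2  192. ]
 [ 617.1 -238.9  192. ]]
130 264 288 [ 453.8 -262.9  451.6 -249.2]
170 265 289 [ 476.5 -259.5  474.2 -245.4]
210 267 290 [ 500.7 -255.3  498.4 -241.3]
250 269 291 [ 526.4 -250.8  524.2 -236.9]
290 270 292 [ 554.1 -246.6  551.8 -232.3]
330 272 293 [ 583.7 -241.4  581.4 -227.2]
78 387 273.9375 285.1764705882353
```

```bash
python3 -m pendant '[0,-4,-11,0,0,0,0, 0,-4,-11.5,0,0,0,0, 0,0,0,20,0,0,0, 0,0,0,25,0,0,0, 0,0,0,25,0,0,0, 0,0,0,20,0,0,0, 0,0,0,15,0,0,0, 0,0,0,10,0,0,0, 0,0,0,8,0,0,0, 0,0,0,0,0,0,0]'
python3 - <<'E'
from h import *
np.set_printoptions(precision=1,suppress=True)
s=state();print(s["position"],s["tool_rot"])
E
```

```text
time_s: 3.45
position: [531.1, -242.0, 167.7]
tool_rot: [180.0, -0.0, -170.5]
ft_force: [-0.2, -1.3, -0.5]
grip_width: 1.002
gripper_force: 0.0
[ 531.1 -242.   167.7] [ 180.    -0.  -170.5]
```

```bash
python3 -m pendant '[1,0,0,0,0,0,0, 1,0,0,0,0,0,0, 1,0,0,0,0,0,0, 1,0,0,0,0,0,0, 1,0,0,0,0,0,0, 1,0,0,0,0,0,0, 1,0,0,0,0,0,0, 1,0,0,0,0,0,0, 1,0,0,0,0,0,0, 1,0,0,0,0,0,0]' 70
```

```text
time_s: 4.45
position: [531.5, -242.4, 168.8]
tool_rot: [-180.0, 0.0, -170.5]
ft_force: [0.6, 0.0, 5.0]
grip_width: 0.146
gripper_force: 70.1
```

```bash
python3 -m pendant '[1,0,0,-4,0,0,0, 1,0,0,-6,0,0,0, 1,0,0,-8,0,0,0, 1,0,0,-10,0,0,0, 1,0,0,-12,0,0,0, 1,0,0,-15,0,0,0, 1,0,0,-20,0,0,0, 1,0,0,-20,0,0,0, 1,0,0,-15,0,0,0, 1,0,0,0,0,0,0]'
python3 - <<'E'
from h import *
np.set_printoptions(precision=1,suppress=True)
s=state();f=grab_frame("scene");cv2.imwrite("pics/s1.png",f["img"][140:380,100:520])
grab_frame("wrist");f=grab_frame("wrist");cv2.imwrite("pics/w3.png",f["img"])
print(s["position"],s["ft_force"],s["grip_width"])
E
```

```text
time_s: 5.45
position: [532.1, -242.3, 281.6]
tool_rot: [-179.9, 0.2, -170.5]
ft_force: [0.6, -0.2, -2.4]
grip_width: 0.147
gripper_force: 69.1
[ 532.1 -242.3  281.6] [ 0.6 -0.2 -2.4] 0.1467918001537734
```

View pics/s1.png

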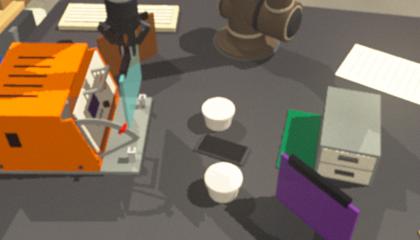

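The guard is free of its channels (in the crop it hangs at about (130,95), with both white channels empty below). Carrying it over to the cabinet.

```bash
python3 -m pendant '[1,0,20,0,0,0,0, 1,0,40,0,0,0,0, 1,0,45,0,0,0,0, 1,0,45,0,0,0,6.75, 1,0,45,0,0,0,6.75, 1,5.8,37,0,0,0,0, 1,5.8,37,0,0,0,0, 1,5.8,37,0,0,0,0, 1,5.8,37,0,0,0,0, 1,5.8,37,0,0,0,0]'
python3 -m pendant '[1,5.8,37,0,0,0,0, 1,5.8,35,0,0,0,0, 1,5,22,0,0,0,0, 1,0,10,0,0,0,0, 1,0,0,0,4,0,0, 1,0,0,0,5,0,0, 1,0,0,0,5,0,0, 1,0,0,0,4,0,0, 1,0,0,0,2,0,0, 1,0,0,0,0,0,0]'
python3 - <<'E'
from h import *
np.set_printoptions(precision=1,suppress=True)
[grab_frame("top") for _ in range(3)]
s=state();print(s["position"],s["tool_rot"],s["ft_force"])
R=Ro.from_euler('xyz',s["tool_rot"],degrees=True).as_matrix();print(R)
P0=s["position"]+R@[0,0,156]; print("lower edge",P0)
E
```

```text
time_s: 6.6
position: [486.9, 139.2, 277.5]
tool_rot: [-180.0, -0.1, 176.0]
ft_force: [0.7, -0.0, -1.9]
grip_width: 0.148
gripper_force: 69.0
time_s: 7.6
position: [478.9, 242.8, 276.9]
tool_rot: [-159.9, -0.1, 176.0]
ft_force: [0.3, -0.6, -1.9]
grip_width: 0.145
gripper_force: 69.1
[479.2 241.8 278.5] [-160.1    0.   175.9] [-0.3  0.5 -1.9]
[[-1.   0.1 -0. ]
 [ 0.1  0.9 -0.3]
 [-0.  -0.3 -0.9]]
lower edge [475.5 188.7 131.9]
```

```bash
python3 -m pendant '[1,0,26.3,-9.6,0,0,0, 1,0,3.4,9.4,0,0,0, 1,0,6.8,18.8,0,0,0, 1,0,6.8,18.8,0,0,0, 1,0,6.8,18.8,0,0,0, 1,0,6.8,18.8,0,0,0, 1,0,4.4,12.2,0,0,0, 1,0,3,8.4,0,0,0, 1,0,2,5.6,0,0,0, 1,0,0,0,0,0,0]'
python3 - <<'E'
from h import *
np.set_printoptions(precision=1,suppress=True)
f=grab_frame("scene");f=grab_frame("scene");f2=grab_frame("top")
s=state();print(s["position"],s["tool_rot"],s["ft_force"])
R=Ro.from_euler('xyz',s["tool_rot"],degrees=True).as_matrix()
P0=s["position"]+R@[0,0,156]; print("lower edge",P0)
a=cv2.resize(f["img"][200:350,350:500],None,fx=2.6,fy=2.6,interpolation=2);b=cv2.resize(f2["img"][160:310,120:270],None,fx=2.6,fy=2.6,interpolation=2)
cv2.imwrite("pics/p1.png",np.hstack([a,b]))
E
```

```text
time_s: 8.75
position: [481.0, 269.5, 160.3]
tool_rot: [-160.0, -0.0, 176.0]
ft_force: [-0.5, 0.3, -3.2]
grip_width: 0.149
gripper_force: 69.3
[481.4 270.  161.3] [-160.     0.1  176. ] [ 0.9  0.4 -2.3]
lower edge [477.8 216.9  14.6]
```

View pics/p1.png

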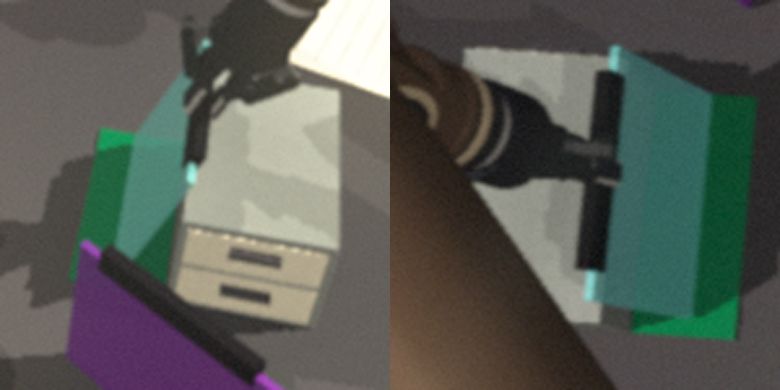

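The lower edge sits over the mat, parallel to its edge. It reaches the +x end of the mat (row 95 for both, against 318/340 at the other end), so I'll shift it 9 mm in -x and then approach the cabinet.

```bash
python3 -m pendant '[1,4,0,0,0,0,0, 1,5,0,0,0,0,0, 1,0,1.41,-0.51,0,0,0, 1,0,1.41,-0.51,0,0,0, 1,0,1.41,-0.51,0,0,0, 1,0,1.41,-0.51,0,0,0, 1,0,1.41,-0.51,0,0,0, 1,0,1.41,-0.51,0,0,0, 1,0,0,0,0,0,0, 1,0,0,0,0,0,0]'

```

```text
time_s: 9.9
position: [472.8, 279.4, 160.5]
tool_rot: [-160.0, -0.0, 176.0]
ft_force: [-0.6, 0.1, -2.7]
grip_width: 0.15
gripper_force: 69.4
```

```bash
python3 -m pendant '[1,0,1,-0.3,0,0,0, 1,0,1,-0.3,0,0,0, 1,0,0,0,0,0,0, 1,0,0,0,0,0,0, 1,0,0,0,0,0,0, 1,0,0,0,0,0,0, 1,0,0,0,0,0,0, 1,0,0,0,0,0,0, 1,0,0,0,0,0,0, 1,0,0,0,0,0,0]'

```

```text
time_s: 10.9
position: [472.9, 281.5, 160.4]
tool_rot: [-160.0, 0.0, 176.0]
ft_force: [-0.1, 0.6, -2.1]
grip_width: 0.146
gripper_force: 69.4
```

```bash
python3 -m pendant '[1,0,0.6,1.64,0,0,0, 1,0,0.6,1.64,0,0,0, 1,0,0.6,1.64,0,0,0, 1,0,0.6,1.64,0,0,0, 1,0,0,0,0,0,0, 1,0,0,0,0,0,0, 1,0,0,0,0,0,0, 1,0,0,0,0,0,0, 1,0,0,0,0,0,0, 1,0,0,0,0,0,0]'

```

```text
time_s: 11.9
position: [472.9, 281.3, 153.4]
tool_rot: [-160.0, 0.0, 176.0]
ft_force: [0.9, -2.8, -2.4]
grip_width: 0.145
gripper_force: 69.2
```

```bash
python3 -m pendant '[1,0,0.25,0.7,0,0,0, 1,0,0.25,0.7,0,0,0, 1,0,0,0,0,0,0, 1,0,0,0,0,0,0, 1,0,0,0,0,0,0, 1,0,0,0,0,0,0, 1,0,0,0,0,0,0, 1,0,0,0,0,0,0, 1,0,0,0,0,0,0, 1,0,0,0,0,0,0]'

```

```text
time_s: 12.9
position: [473.0, 281.2, 152.5]
tool_rot: [-160.0, 0.0, 176.0]
ft_force: [-1.6, -4.3, 5.8]
grip_width: 0.147
gripper_force: 70.2
```

```bash
python3 -m pendant '[0.9,0,0,0,0,0,0, 0.8,0,0,0,0,0,0, 0.6,0,0,0,0,0,0, 0.6,0,0,0,0,0,0, 0.6,0,0,0,0,0,0, 0.6,0,0,0,0,0,0, 0.6,0,0,-4,0,0,0, 0.6,0,0,-10,0,0,0, 0.6,0,0,-20,0,0,0, 0.6,0,0,-30,0,0,0]' 20
python3 - <<'E'
from h import *
f=grab_frame("scene");f=grab_frame("scene");f2=grab_frame("top")
a=cv2.resize(f["img"][200:350,350:500],None,fx=2.6,fy=2.6,interpolation=2);b=cv2.resize(f2["img"][160:310,120:270],None,fx=2.6,fy=2.6,interpolation=2)
cv2.imwrite("pics/p2.png",np.hstack([a,b]))
E
```

```text
time_s: 13.9
position: [474.0, 303.1, 212.4]
tool_rot: [-159.9, -0.1, 176.0]
ft_force: [0.1, 0.5, -0.4]
grip_width: 0.401
gripper_force: 0.0
```

View pics/p2.png

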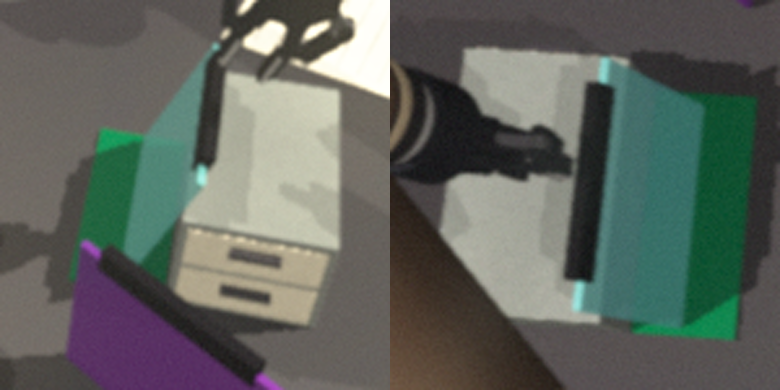

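The guard leans free on the cabinet edge, with its lower edge on the mat from about (705,105) to (685,325) in the right half. Next I'm measuring the red clip and the bar.

```bash
cat >> h.py <<'E'
EX=np.array([.165,-.986,0]);EY=np.array([.986,.165,0]);EZ=np.array([0,0,1.]);H=np.array([544.7,-321.9,60])
def mach(P): d=np.asarray(P)-H; return np.array([d@EX,d@EY,d@EZ])
def fas(th,x,y,z): # fascia frame -> world
    a=.26-th; xf=np.cos(a)*EX-np.sin(a)*EZ; zf=np.sin(a)*EX+np.cos(a)*EZ; return H+x*xf+y*EY+z*zf
E
python3 - <<'E'
from h import *
np.set_printoptions(precision=3,suppress=True)
O=[]
for n,roi in(("top",(390,110,450,170)),("scene",(200,240,250,290))):
    f=grab_frame(n);C=cam(f);m=mask(f["img"],(0,150,120),(6,255,255),roi)|mask(f["img"],(172,150,120),(180,255,255),roi)
    c,b,a=big(m);M=cv2.moments(m,True);p=[M["m10"]/M["m00"],M["m01"]/M["m00"]];print(n,a,p,b.tolist())
    o,d=rays(f,C,p);O.append((o,d[0]/np.linalg.norm(d[0])))
    for y in(140,146,152):
        q=mach(onplane(f,C,p,H+y*EY,EY)[0]);print(y,q,np.hypot(q[0],q[2]),"th",np.arctan2(-q[0],q[2])+.26)
    print(n,"bar ends",proj(f,C,[fas(0,-48,-50,142),fas(0,-48,50,142)]),"hinge ends",proj(f,C,[fas(0,0,-131,0),fas(0,0,131,0)]),"top ends",proj(f,C,[fas(0,0,-131,150),fas(0,0,131,150)]))
(o1,d1),(o2,d2)=O
t=np.linalg.lstsq(np.c_[d1,-d2],o2-o1,rcond=None)[0];A=o1+t[0]*d1;B=o2+t[1]*d2
q=mach((A+B)/2);print("tri",q,np.linalg.norm(A-B),np.hypot(q[0],q[2]),np.arctan2(-q[0],q[2])+.26)
E
```

```text
top 49.0 [420.4769230769231, 137.3846153846154] [[415.5882263183594, 133.3529510498047], [422.4117736816406, 131.64707946777344], [425.2353210449219, 142.9412078857422], [418.4117736816406, 144.64707946777344]]
140 [-89.618 139.919 151.26 ] 175.8149219828218 th 0.7948721227531725
146 [-84.652 145.915 133.713] 158.25687184553237 th 0.824395561618508
152 [-79.687 151.912 116.167] 140.8710737682361 th 0.8612454392835891
top bar ends [[475.834 215.067]
 [465.204 170.506]] hinge ends [[467.851 260.024]
 [443.996 157.065]] top ends [[506.4   248.632]
 [477.763 132.619]]
scene 31.5 [222.88888888888889, 268.1333333333333] [[218.20001220703125, 272.6000061035156], [223.60000610351562, 261.8000183105469], [228.0, 264.0000305175781], [222.60000610351562, 274.8000183105469]]
140 [-74.096 139.919 102.211] 126.24350561262273 th 0.8872646009689558
146 [-75.827 145.915 108.275] 132.1858256784774 th 0.8709386568197584
152 [-77.557 151.912 114.338] 138.16034220306543 th 0.8560209946707292
scene bar ends [[208.349 205.869]
 [201.126 229.81 ]] hinge ends [[217.147 228.368]
 [200.148 292.848]] top ends [[196.825 189.561]
 [174.99  252.67 ]]
tri [-78.468 152.485 114.707] 1.550331547165777 138.977989344392 0.859957140001313
```

```bash
cat >> h.py <<'E'
def tool(th):
    a=.26-th; zf=np.sin(a)*EX+np.cos(a)*EZ; x=-EY; z=-zf; return np.c_[x,np.cross(z,x),z]
E
python3 - <<'E'
from h import *
np.set_printoptions(precision=2,suppress=True)
s=state();R=Ro.from_euler('xyz',s["tool_rot"],degrees=True).as_matrix();T=tool(0)
print(s["position"],s["time_s"],s["q"])
print("rv",np.degrees(Ro.from_matrix(R.T@T).as_rotvec()))
pre=fas(0,-48,0,142+61); print("pre",pre,"shift in target frame",T.T@(pre-s["position"]),"in cur",R.T@(pre-s["position"]),"updown world z in cur",R.T@EZ)
g=fas(0,-48,0,123);print("grasp TCP",g)
E
```

```text
[474.53 303.52 212.06] 14.15 [ 40.01  22.88  12.92  94.2  -14.23  45.8 ]
rv [-34.71  -0.59 -13.7 ]
pre [ 545.66 -327.62  268.52] shift in target frame [  34.01 -598.22 -217.56] in cur [-115.04 -606.32  160.38] updown world z in cur [-0.   -0.34 -0.94]
grasp TCP [ 542.26 -307.34  191.21]
```

```bash
python3 -m pendant '[0.6,0,0,-40,0,0,0, 0.6,0,0,-40,0,0,0, 0.6,0,0,0,-6.94,-0.12,-2.74, 0.6,0,0,0,-6.94,-0.12,-2.74, 0.6,0,0,0,-6.94,-0.12,-2.74, 0.6,0,0,0,-6.94,-0.12,-2.74, 0.6,0,0,0,-6.94,-0.12,-2.74, 0.6,2.9,-45.9,-10.8,0,0,0, 0.6,2.9,-45.9,-10.8,0,0,0, 0.6,2.9,-45.9,-10.8,0,0,0]'
python3 -m pendant '[0.6,2.9,-45.9,-10.8,0,0,0, 0.6,2.9,-45.9,-10.8,0,0,0, 0.6,2.9,-45.9,-10.8,0,0,0, 0.6,2.9,-45.9,-10.8,0,0,0, 0.6,2.9,-45.9,-10.8,0,0,0, 0.6,2.9,-45.9,-10.8,0,0,0, 0.6,2.9,-45.9,-10.8,0,0,0, 0.6,2.9,-45.9,-10.8,0,0,0, 0.6,2.9,-40,-9.4,0,0,0, 0.6,2.9,-20,-4.7,0,0,0]'
python3 -m pendant '[0.6,0,-15,-3,0,0,0, 0.6,0,0,0,0,0,0, 0.6,0,0,0,0,0,0, 0.6,0,0,0,0,0,0, 0.6,0,0,0,0,0,0, 0.6,0,0,0,0,0,0, 0.6,0,0,0,0,0,0, 0.6,0,0,0,0,0,0, 0.6,0,0,0,0,0,0, 0.6,0,0,0,0,0,0]'
python3 - <<'E'
from h import *
np.set_printoptions(precision=1,suppress=True)
s=state();f=grab_frame("wrist");C=cam(f,s);cv2.imwrite("pics/w4.png",f["img"])
R=Ro.from_euler('xyz',s["tool_rot"],degrees=True).as_matrix()
pre=fas(0,-48,0,203);print(s["position"],"to pre",R.T@(pre-s["position"]),"rot err",np.degrees(Ro.from_matrix(R.T@tool(0)).as_rotvec()))
print(proj(f,C,[fas(0,-48,-50,142),fas(0,-48,50,142),fas(0,0,-131,150),fas(0,0,131,150)]))
E
```

```text
time_s: 15.15
position: [490.2, 187.7, 282.3]
tool_rot: [165.1, -0.1, -170.5]
ft_force: [0.7, -0.3, -0.5]
grip_width: 0.4
gripper_force: 0.0
time_s: 16.15
position: [534.2, -251.1, 268.7]
tool_rot: [165.1, -0.2, -170.7]
ft_force: [0.8, -0.6, -0.1]
grip_width: 0.395
gripper_force: 0.0
time_s: 17.15
position: [537.3, -262.8, 269.8]
tool_rot: [165.1, -0.0, -170.5]
ft_force: [0.1, 0.1, -0.3]
grip_width: 0.401
gripper_force: 0.0
[ 537.3 -262.8  269.8] to pre [  2.5 -63.4 -15.5] rot err [-0. -0. -0.]
[[177.8 178.2]
 [197.6 359.7]
 [ 23.7 -28.2]
 [126.2 483.3]]
```

View pics/w4.png

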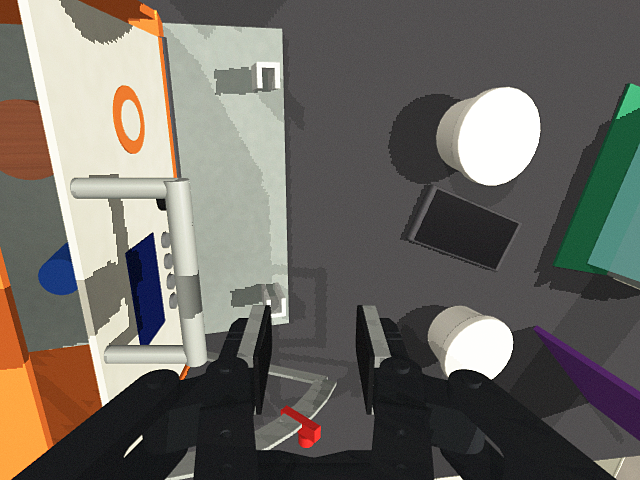

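The bar shows from about (178,180) to (197,360), exactly where predicted. Going onto it.

```bash
python3 -m pendant '[0.6,1,-30,-7.5,0,0,0, 0.6,1.5,-33.4,-8,0,0,0, 0.6,0,0,0,0,0,0, 0.6,0,0,0,0,0,0, 0.6,0,0,12,0,0,0, 0.6,0,0,15,0,0,0, 0.6,0,0,15,0,0,0, 0.6,0,0,10,0,0,0, 0.6,0,0,8,0,0,0, 0.6,0,0,0,0,0,0]'
python3 - <<'E'
from h import *
np.set_printoptions(precision=1,suppress=True)
grab_frame("top");s=state()
R=Ro.from_euler('xyz',s["tool_rot"],degrees=True).as_matrix()
print(s["position"],s["ft_force"],"to grasp",R.T@(fas(0,-48,0,123)-s["position"]))
E
```

```text
time_s: 18.2
position: [542.7, -311.2, 210.1]
tool_rot: [165.1, -0.1, -170.5]
ft_force: [-0.0, -0.2, 0.0]
grip_width: 0.403
gripper_force: 0.0
[ 542.9 -311.6  210.8] [-0.9 -0.2  0.4] to grasp [-0.1 -0.8 20. ]
```

```bash
python3 -m pendant '[0.6,0,-0.6,8,0,0,0, 0.6,0,0,8,0,0,0, 0.6,0,0,4,0,0,0, 0.6,0,0,0,0,0,0, 0.7,0,0,0,0,0,0, 0.8,0,0,0,0,0,0, 1,0,0,0,0,0,0, 1,0,0,0,0,0,0, 1,0,0,0,0,0,0, 1,0,0,0,0,0,0]' 40
```

```text
time_s: 19.25
position: [542.4, -308.1, 191.4]
tool_rot: [165.2, 0.0, -170.5]
ft_force: [1.0, -0.8, 2.4]
grip_width: 0.123
gripper_force: 39.1
```

```bash
python3 -m pendant '[1,0,5.32,2.21,2.5,0,0, 1,0,5.32,2.21,2.5,0,0, 1,0,5.32,2.21,2.5,0,0, 1,0,5.32,2.21,2.5,0,0, 1,0,5.32,2.21,2.5,0,0, 1,0,5.32,2.21,2.5,0,0, 1,0,5.32,2.21,2.5,0,0, 1,0,5.32,2.21,2.5,0,0, 1,0,5.32,2.21,2.5,0,0, 1,0,5.32,2.21,2.5,0,0]'
```

```text
time_s: 20.25
position: [533.4, -254.3, 172.2]
tool_rot: [-169.8, 0.0, -170.5]
ft_force: [1.8, -1.5, -4.0]
grip_width: 0.127
gripper_force: 39.1
```

```bash
python3 -m pendant '[1,0,5.32,2.21,2.5,0,0, 1,0,5.32,2.21,2.5,0,0, 1,0,5.32,2.21,2.5,0,0, 1,0,5.32,2.21,2.5,0,0, 1,0,5.32,2.21,2.5,0,0, 1,0,5.32,2.21,2.5,0,0, 1,0,0,0,0,0,0, 1,0,0,0,0,0,0, 1,0,0,0,0,0,0, 1,0,0,0,0,0,0]'
python3 - <<'E'
from h import *
np.set_printoptions(precision=3,suppress=True)
s=state();print(s["position"],"th est from bar",)
R=Ro.from_euler('xyz',s["tool_rot"],degrees=True).as_matrix();q=mach(s["position"]+R@[0,0,-19.]);print(q,np.hypot(q[0],q[2]),np.hypot(48,142),"th",np.arctan2(-q[0],q[2])-np.arctan2(48,142)+.26)
f=grab_frame("scene");g=grab_frame("top");w=grab_frame("wrist")
a=cv2.resize(f["img"][240:300,190:250],None,fx=6,fy=6,interpolation=2);b=cv2.resize(g["img"][115:175,390:450],None,fx=6,fy=6,interpolation=2)
cv2.imwrite("pics/w5.png",w["img"])
cv2.imwrite("pics/f1.png",np.hstack([a,b]))
E
```

```text
time_s: 21.25
position: [529.0, -228.2, 150.5]
tool_rot: [-154.9, -0.0, -170.5]
ft_force: [4.0, -3.4, -5.9]
grip_width: 0.119
gripper_force: 40.7
[ 529.045 -228.209  150.454] th est from bar
[-103.021    0.031  107.66 ] 149.01008221794834 149.89329538041386 th 0.6974163206290784
```

View pics/f1.png

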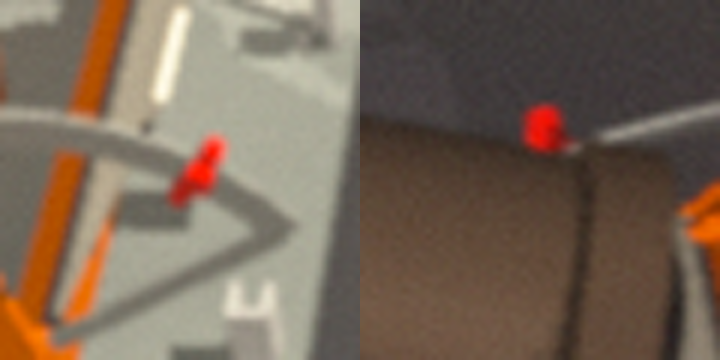

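Left half (scene): the dark pointer tip is at about (147,125) in the crop, i.e. (214.5,260.8) in the scene image, short of the red clip, which runs from (180,198) to (220,140). The pointer still has to travel. Next I'm working out the angle gap.

```bash
python3 - <<'E'
from h import *
np.set_printoptions(precision=3,suppress=True)
f=grab_frame("scene");C=cam(f);im=f["img"]
for t in(.65,.7,.75,.8,.85,.9): print(t,proj(f,C,[fas(t,0,140,113),fas(t,0,140,130),fas(t,0,146,130),fas(t,0,146,147)]).ravel())
m=mask(im,(0,130,100),(8,255,255),(205,250,240,285))|mask(im,(172,130,100),(180,255,255),(205,250,240,285))
ys,xs=np.where(m)
for y in np.unique(ys):print(y,xs[ys==y].min(),xs[ys==y].max(),end=' | ')
k=cv2.cvtColor(im,cv2.COLOR_BGR2GRAY);print('\n',k[255:268,207:224])
# w4 red
w=cv2.imread("pics/w4.png");s=dict(position=np.array([537.3,-262.8,269.8]),tool_rot=[165.1,0,-170.5]);g=grab_frame("wrist");Cw=cam(g,s)
m=mask(w,(0,150,100),(8,255,255),(260,380,340,470))|mask(w,(172,150,100),(180,255,255),(260,380,340,470))
c,b,a=big(m);print(a,cv2.approxPolyDP(c,2,True).reshape(-1,2).tolist())
for t in(.75,.8,.85,.9): print(t,proj(g,Cw,[fas(t,0,140,113),fas(t,0,140,130),fas(t,0,146,113),fas(t,0,146,130),fas(t,0,146,147)]).ravel())
w=g["img"];m=mask(w,(0,150,100),(8,255,255))|mask(w,(172,150,100),(180,255,255));print("red now",m.sum()//255)
E
```

```text
0.65 [210.183 267.357 211.902 262.855 211.462 264.577 213.214 259.994]
0.7 [212.399 268.026 214.47  263.638 214.042 265.361 216.153 260.895]
0.75 [214.576 268.766 216.991 264.503 216.573 266.227 219.035 261.891]
0.8 [216.706 269.573 219.457 265.447 219.049 267.171 221.852 262.977]
0.85 [218.784 270.446 221.861 266.467 221.463 268.192 224.597 264.149]
0.9 [220.804 271.382 224.196 267.56  223.808 269.285 227.26  265.404]
263 224 226 | 264 224 227 | 265 223 226 | 266 222 226 | 267 221 225 | 268 220 225 | 269 220 225 | 270 219 225 | 271 219 224 | 272 218 222 | 273 218 220 | 
 [[ 90 112 145 163 168 167 169 176 216 244 240 205 174 171 171 169 170]
 [ 92 122 155 167 170 167 169 174 206 232 223 188 171 171 172 172 172]
 [ 90 126 160 168 168 168 166 169 176 189 185 173 170 170 171 170 170]
 [ 99 129 158 169 169 169 169 162 162 167 170 170 170 169 170 170 170]
 [122 146 166 172 170 169 166 154 156 166 171 173 171 170 170 169 169]
 [157 174 177 178 174 168 148 129 144 164 171 174 171 174 170 171 173]
 [157 166 175 180 178 172 143 120 147 166 174 172 172 171 170 173 171]
 [126 130 140 153 163 16
[... 202 characters left out ...]
 111 111 112 112 111 115 120 125 136 151 164 167 148 118]
 [139 136 128 120 116 114 112 109 110 113 112 114 120 129 137 126 101]
 [163 159 148 138 133 127 121 115 115 112 115 112 113 111 117 112  96]]
645.0 [[286, 405], [281, 409], [281, 414], [284, 412], [302, 424], [298, 431], [299, 444], [303, 447], [311, 446], [320, 437], [320, 426]]
0.75 [267.093 413.208 280.975 425.48  267.382 419.513 281.185 431.956 296.136
 445.435]
0.8 [272.862 409.508 287.662 420.885 273.113 415.76  287.826 427.298 303.685
 439.734]
0.85 [278.256 405.719 293.864 416.202 278.47  411.916 293.986 422.549 310.627
 433.953]
0.9 [283.266 401.86  299.575 411.456 283.447 408.    299.66  417.735 316.96
 428.123]
red now 227
```

```bash
python3 -m pendant '[1,0,3.73,1.52,1.75,0,0, 1,0,3.73,1.52,1.75,0,0, 1,0,3.73,1.52,1.75,0,0, 1,0,3.73,1.52,1.75,0,0, 1,0,0,0,0,0,0, 1,0,0,0,0,0,0, 1,0,0,0,0,0,0, 1,0,0,0,0,0,0, 1,0,0,0,0,0,0, 1,0,0,0,0,0,0]'
cat > look.py <<'E'
from h import *
np.set_printoptions(precision=3,suppress=True,linewidth=200)
s=state();R=Ro.from_euler('xyz',s["tool_rot"],degrees=True).as_matrix();q=mach(s["position"]+R@[0,0,-19.]);print("th",np.arctan2(-q[0],q[2])-np.arctan2(48,142)+.26,q)
fs=[grab_frame("scene") for _ in range(6)];im=np.mean([f["img"] for f in fs],0).astype(np.uint8);w=grab_frame("wrist")
cv2.imwrite("sc.png",im);cv2.imwrite("wr.png",w["img"])
k=cv2.cvtColor(im,cv2.COLOR_BGR2HSV);print(k[256:274,212:230,2])
m=mask(w["img"],(0,130,60),(8,255,255))|mask(w["img"],(172,130,60),(180,255,255));
if m.any():
    c,b,a=big(m);print("wrist red",a,cv2.boundingRect(c))
E
python3 look.py
```

```text
time_s: 22.5
position: [527.4, -218.3, 138.3]
tool_rot: [-147.9, -0.0, -170.5]
ft_force: [5.1, -3.9, -7.8]
grip_width: 0.119
gripper_force: 40.5
th 0.8179190206176783 [-115.131    0.019   94.425]
[[188 187 186 186 186 186 185 186 186 188 217 248 250 223 180 170 172 173]
 [188 187 186 186 186 185 185 185 186 191 224 250 246 211 175 171 173 173]
 [189 188 186 186 187 186 185 185 185 192 226 247 235 195 173 172 174 173]
 [187 187 187 187 186 186 186 187 185 189 212 228 211 182 173 173 172 172]
 [189 188 188 187 188 186 185 187 185 180 181 185 180 174 171 172 172 171]
 [192 193 192 191 187 188 186 184 178 170 169 171 175 181 178 174 171 173]
 [179 188 194 195 192 190 188 170 152 150 163 175 195 218 212 189 174 173]
 [142 160 172 180 185 191 187 155 124 134 159 183 224 247 247 223 184 174]
 [120 127 131 143 152 167 175 159 151 158 171 193 236 254 255 237 190 172]
 [117 117 118 120 124 131 141 153 165 174 180 193 231 251 253 232 185 172]
 [120 117 117 117 116 116 120 126 138 168 197 205 215 231 237 214 179 172]
 [138 128 122 120 118 117 116 115 135 195 238 243 236 218 200 187 177 173]
 [167 158 147 134 123 121 118 121 153 225 253 255 254 230 176 165 172 175]
 [187 184 175 156 136 130 129 134 164 215 243 251 251 225 156 137 151 168]
 [191 188 179 162 138 133 137 147 162 179 193 212 220 186 139 119 126 143]
 [189 184 172 148 124 122 139 156 164 165 163 168 170 148 125 117 114 121]
 [187 176 155 128 111 118 145 162 164 157 150 147 143 129 118 116 115 116]
 [178 161 135 111 104 114 140 156 154 138 124 120 116 113 114 115 116 115]]
wrist red 0.5 (114, 161, 2, 2)
```

```bash
python3 -m pendant '[1,0,1.93,0.77,0.9,0,0, 1,0,1.93,0.77,0.9,0,0, 1,0,1.93,0.77,0.9,0,0, 1,0,0,0,0,0,0, 1,0,0,0,0,0,0, 1,0,0,0,0,0,0, 1,0,0,0,0,0,0, 1,0,0,0,0,0,0, 1,0,0,0,0,0,0, 1,0,0,0,0,0,0]'
python3 look.py; python3 - <<'E'
import cv2,numpy as np
a=cv2.imread("sc.png");cv2.imwrite("pics/f2.png",cv2.resize(a[248:284,200:248],None,fx=16,fy=16,interpolation=cv2.INTER_CUBIC))
E
```

```text
time_s: 23.85
position: [526.8, -214.8, 133.3]
tool_rot: [-145.2, -0.0, -170.6]
ft_force: [5.9, -5.1, -6.8]
grip_width: 0.127
gripper_force: 40.4
th 0.8650606194199395 [-119.396    0.011   88.852]
[[191 193 190 190 189 187 187 188 188 188 188 188 191 222 250 248 220 179]
 [191 192 190 191 189 189 189 188 187 188 188 188 197 231 251 243 205 176]
 [193 190 191 190 188 188 188 189 187 188 187 188 203 239 251 237 193 173]
 [191 191 190 190 190 190 189 189 188 188 188 188 204 241 248 227 185 171]
 [193 192 190 190 190 191 189 187 188 187 190 188 194 224 232 208 177 171]
 [194 195 194 194 192 191 191 188 189 189 188 184 181 189 191 180 172 171]
 [182 189 195 195 195 194 192 191 190 186 176 175 192 215 210 189 175 173]
 [144 161 171 181 186 192 195 196 191 173 148 164 221 247 246 223 184 172]
 [120 128 133 142 153 168 180 190 189 159 127 164 234 254 255 237 192 174]
 [118 118 117 120 123 131 142 162 170 156 147 178 230 251 254 232 185 172]
 [118 118 117 117 118 117 119 126 136 161 193 203 216 232 237 215 180 171]
 [137 128 124 118 119 117 116 115 135 195 238 245 237 219 202 190 178 174]
 [168 159 150 137 127 123 119 124 155 226 253 255 254 230 179 167 174 177]
 [189 186 181 168 157 143 133 135 164 217 243 251 252 225 158 139 151 167]
 [194 194 192 187 178 164 149 148 164 179 193 211 221 188 139 119 126 143]
 [193 193 192 186 176 163 155 157 164 164 164 168 170 149 123 116 117 123]
 [194 192 188 178 163 147 150 162 163 158 148 148 144 129 119 115 116 116]
 [193 188 179 163 139 127 142 156 154 138 123 119 117 113 115 116 116 116]]
wrist red 3.0 (113, 126, 2, 10)
```

View pics/f2.png

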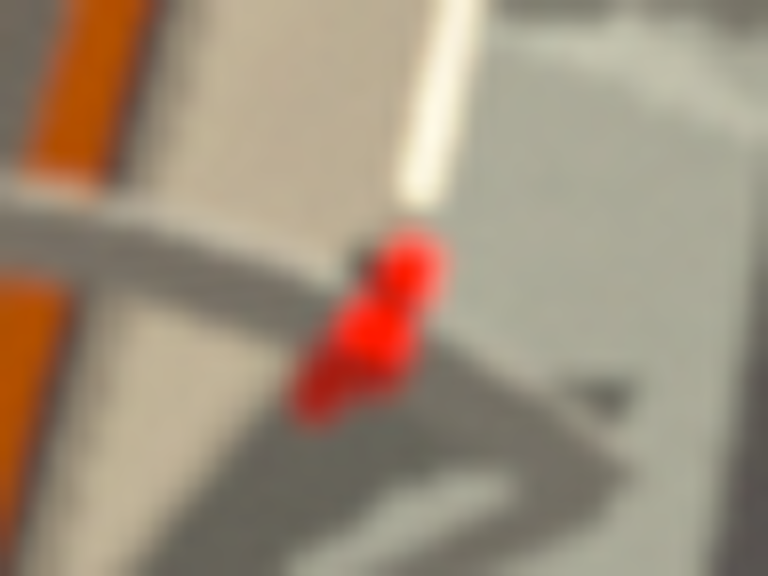

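The pointer (dark, about pixel (222,264)) is just short of the red clip (centre about (225.5,264)). From this and the close wrist view, the clip is at about 0.89 rad and the fascia at 0.865. One small step remains.

```bash
python3 -m pendant '[1,0,1.5,0.59,0.7,0,0, 1,0,1.5,0.59,0.7,0,0, 1,0,0,0,0,0,0, 1,0,0,0,0,0,0, 1,0,0,0,0,0,0, 1,0,0,0,0,0,0, 1,0,0,0,0,0,0, 1,0,0,0,0,0,0, 1,0,0,0,0,0,0, 1,0,0,0,0,0,0]'
python3 look.py | sed -n '1p;6,14p'
python3 - <<'E'
from h import *
f=grab_frame("top");m=mask(f["img"],(80,60,80),(100,255,255),(130,150,280,310));c,b,a=big(m);print("guard",a,b.tolist())
E
```

```text
time_s: 25.2
position: [526.5, -213.1, 130.6]
tool_rot: [-143.8, 0.0, -170.6]
ft_force: [5.5, -5.7, -7.5]
grip_width: 0.122
gripper_force: 40.4
th 0.8893163793778733 [-121.499    0.011   85.918]
 [194 193 192 191 191 192 190 190 190 189 189 189 189 196 225 243 226 183]
 [196 196 195 194 193 192 191 190 189 190 190 190 192 193 203 215 196 176]
 [181 189 194 196 196 195 194 191 190 189 190 191 205 220 214 194 177 172]
 [144 161 172 181 187 193 197 195 193 192 189 197 228 247 245 222 184 174]
 [121 128 133 142 154 167 181 192 196 194 185 198 236 254 255 238 191 174]
 [116 117 117 121 124 131 142 161 177 181 179 191 230 251 254 233 186 173]
 [120 119 117 116 117 117 120 125 137 167 196 203 216 231 237 215 180 172]
 [139 129 124 119 117 116 116 115 134 196 239 243 236 219 203 190 179 174]
 [169 160 150 139 128 123 120 123 155 226 253 255 255 230 179 168 175 178]
guard 3245.0 [[189.44772338867188, 280.749755859375], [200.95785522460938, 181.76254272460938], [243.61367797851562, 186.72250366210938], [232.10354614257812, 285.709716796875]]
```

The pointer is now fully hidden behind the red clip, with nothing dark on either side, so it stands at the mark. The guard is still leaning. Handing in.

```bash
python3 -c "
from cell import *
print(job_done())"
```

```text
the job is handed in; nothing more can be done
None
```

The job is handed in: the guard leans at about 20° on the cabinet's long side with its lower edge on the mat, and the arm holds the fascia by its bar at about 0.89 rad, the pointer hidden behind the red clip in the last picture; the tubs and phone were not touched, and the clock stood at about 26 s of the 64 s allowed.

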